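# Push the stray spice jars back into the front row

### The arm

A 6-joint arm with a two-finger parallel gripper is mounted at the origin on the work surface. World frame = base frame: x ahead of the robot, y to its left, z up, the work surface at z = 0. Lengths are in m, angles in rad, forces in N, time in s.
With the tool pointing down it reaches from about 0.25 to 0.775 m from the base axis. Payload 4 kg.
Tool frame: the origin (TCP) lies at the very end of the fingers, on their centre line; the grasp point (between the pads) lies 19 mm behind it (robot.hold_point_z is the distance from the TCP to the grasp point, in m); z points along the fingers, y is the line along which they close (so a half turn about z gives the same grasp; the last joint's range is limited). The gripper opens to 94 mm and grips with 3 to 60 N. Pads are 16 mm wide; open, the fingers measure 119 mm over their backs; the gripper's body (75 mm by 177 mm) begins 78 mm behind the grasp point.
Start: joints at [-1.262, 0.087, 1.371, -0, 1.684, -0.103], TCP at [0.22, -0.504, 0.206] pointing down, gripper open.
Joint ranges: [-3.1, 3.1], [-0.76, 2.03], [0.27, 2.55], [-1.08, 4.22], [0.17, 2.65], [-2.57, 2.57]. Speed limits (rad/s): [2.79, 2.79, 3.14, 3.14, 3.14, 3.14].

### API

Orientations are given as [roll, pitch, yaw] about the fixed x, y, z axes, in that order (R = Rz(yaw) Ry(pitch) Rx(roll)).
In Python, from bench import robot gives the robot as it stands.
- The arm moves only by the tool carry_out, never from a script. Its argument "steps" is a list of rows, each a list of 3 entries, a list of its own where there are three numbers: the shift along the tool's x, y, z in m, then the turn about the tool's z in units of 10 degrees (1.0 is 10 degrees), then the closure, from -1 (fully open) to 1 (shut). In form: [[[tx, ty, tz], roll, jaw], ...]. A call has 1 to 10 rows; each row is the pose to reach, as a shift and turn from the pose commanded when the call began, along the tool's axes at that moment; what a row does not reach only later rows make up. A row lasts 1/8 s, in which the tool goes at most 62.5 mm and 10.7 degrees, less where a joint would pass 70% of its speed; a pose out of reach is approached as far as the arm can. A call with a gripper value outside its range is refused whole. The fingers move at their own pace and stop on an object; the grip force is fixed at half the most. Time passes only in rows, so rows that repeat a pose let the fingers close. It gives the time, the measured TCP pose, the force, the opening and the grip force at its end, in the units of the state.
- robot.get_obs(): the state, without advancing time (a new reading comes with each control period).
- robot.snapshot(name): name is "side" or "top"; returns a dict with "image" (384x512x3 uint8, red, green, blue), "z_map" (384x512 float32, m along the optical axis (not along the pixel's ray), 0 where there is no reading), "mtx" (3x3 intrinsics, pixels), "D" ([k1, k2, p1, p2, k3] as OpenCV has them; the pictures are not rectified), "R" (3x3) and "t" (3): a world point X has camera coordinates R X + t. Camera axes: x right, y down, z forward; pixel columns grow to the right and rows downward; lengths in m; the calibration is good to about 2 mm. A picture is of the moment at which its call begins.
- robot.close_job(): hands the job in; it is judged then, once.
The state is a dict: "time": time; "joint_positions": joint angles; "qvel": joint speeds; "joint_torque": joint torques, N m; "tool_pos": TCP position; "ee_rot": TCP orientation; "wrist_force": force on the tool from outside, world axes, zero at the start; "wrist_torque": the same for the moment, N m; "width": finger opening in m; "finger_force": force on a finger pad.
Only numpy, scipy, OpenCV 4.12 (cv2) and the standard library are available. Lean on these libraries where they do the work, as an engineer would, in place of code of your own. Each camera call takes 0.05 s, during which the arm holds its last target. There are 200 camera calls.

### The job

Two of the three front-row spice jars stand out in front of the clear step rack. With the fingertips, gently push each of them along the drawer floor until it stands against the rack's front face in the middle of the empty white patch before it, so that all three patches carry a jar in line. Do not grip, lift or tip any jar, and leave everything else where it is.

Things in the scene. Friction and masses are not known exactly. Their poses are not given: they have to be found in the camera images.
- jar_amber: hexagonal amber glass jar with a round silver twist cap, one of the three front-row jars, on the drawer floor (z = 0). 38 mm across its flat sides, 44 mm across its corners, 46 mm tall (glass to 34 mm, cap 33 mm across above), 60 to 130 g. Origin: centre of its underside; z up; at yaw 0 two of its flat sides face +x and -x
- jar_green: hexagonal green glass jar with a round silver twist cap, one of the three front-row jars, on the drawer floor (z = 0). 38 mm across its flat sides, 44 mm across its corners, 46 mm tall (glass to 34 mm, cap 33 mm across above), 60 to 130 g. Origin: centre of its underside; z up; at yaw 0 two of its flat sides face +x and -x
- jar_blue: hexagonal blue glass jar with a round silver twist cap, one of the three front-row jars, on the drawer floor (z = 0). 38 mm across its flat sides, 44 mm across its corners, 46 mm tall (glass to 34 mm, cap 33 mm across above), 60 to 130 g. Origin: centre of its underside; z up; at yaw 0 two of its flat sides face +x and -x
- rack: clear acrylic step rack, fixed, 250 mm wide (its y, to the left), 110 mm deep. Origin: foot of its front face, middle of its width; x points away from the robot, up the steps. Front face upright, 25 mm tall, silver strip along its top; first step 25 mm high, second 50 mm, each 55 mm deep. Three flat white patches lie on the floor before its face, 75 mm from centre to centre
- place_left (a point): middle of the left white patch (seen from the robot), 19 mm before the rack's face, at floor level: where the centre of a jar's underside is when a flat side touches the face. Axes as the rack's. Patch 60 mm wide, 44 mm deep from the face, no obstacle. Empty at first; its stray jar stands before it, 85 to 150 mm from the face, up to 35 mm to the side
- place_middle (a point): middle of the middle white patch (seen from the robot), 19 mm before the rack's face, at floor level: where the centre of a jar's underside is when a flat side touches the face. Axes as the rack's. Patch 60 mm wide, 44 mm deep from the face, no obstacle. A front-row jar (which one varies) already stands here
- place_right (a point): middle of the right white patch (seen from the robot), 19 mm before the rack's face, at floor level: where the centre of a jar's underside is when a flat side touches the face. Axes as the rack's. Patch 60 mm wide, 44 mm deep from the face, no obstacle. Empty at first, with its stray jar before it like the left one
- step_jar_1: hexagonal green glass jar with a round silver twist cap, bystander on the rack's first step (25 mm above the floor). 38 mm across its flat sides, 44 mm across its corners, 46 mm tall (glass to 34 mm, cap 33 mm across above), 60 to 130 g. Origin: centre of its underside; z up; at yaw 0 two of its flat sides face +x and -x
- step_jar_2: hexagonal amber glass jar with a round silver twist cap, bystander on the rack's first step (25 mm above the floor). 38 mm across its flat sides, 44 mm across its corners, 46 mm tall (glass to 34 mm, cap 33 mm across above), 60 to 130 g. Origin: centre of its underside; z up; at yaw 0 two of its flat sides face +x and -x
- step_jar_3: hexagonal blue glass jar with a round silver twist cap, bystander on the rack's second step (50 mm above the floor). 38 mm across its flat sides, 44 mm across its corners, 46 mm tall (glass to 34 mm, cap 33 mm across above), 60 to 130 g. Origin: centre of its underside; z up; at yaw 0 two of its flat sides face +x and -x
- step_jar_4: hexagonal green glass jar with a round silver twist cap, bystander on the rack's second step (50 mm above the floor). 38 mm across its flat sides, 44 mm across its corners, 46 mm tall (glass to 34 mm, cap 33 mm across above), 60 to 130 g. Origin: centre of its underside; z up; at yaw 0 two of its flat sides face +x and -x
- mortar: white porcelain mortar, a bowl 110 mm across and 70 mm tall; origin: centre of its underside. Bystander, stands to the left
- pestle: black steel pestle lying on its side, 150 mm long along its x, 22 mm thick; origin: under its middle. Bystander, lies to the left
- funnel: aluminium funnel folded flat, with a dark sliding latch, about 125 mm long along its x, 90 mm wide, 14 mm tall; origin: under its wide part, its x towards the spout. Bystander, lies to the right

How it is judged:
By the outcome, as a careful person would: the job done as asked, in the order asked, and still so for the second after the job is handed in, with the robot touching nothing.
It also fails if it takes over 54 s, if anything falls off the work surface, if the arm or the gripper's body presses on something with over 40 N, if the wrist force passes 120 N, or if a joint passes its speed limit or range.

## Working session

There is one attempt and no reset: what is moved stays moved. The work goes in short steps, Python scripts to look and compute and a tool call to move; the robot and the scene stay as the last step left them, time stands still between calls to the robot, and variables do not carry over. Pictures are saved under pics/ and viewed, at most 10 in all, crops included, and the job is handed in when it is done.

Besides the shell and the picture viewer there is one more tool, called after "Request:" as a command line: name --argument value ..., lists and objects as JSON in quotes. carry_out: Moves the arm, as the interface text tells. Its arguments: {"type":"object","properties":{"steps":{"type":"array","items":{"type":"array"}}},"required":["steps"]}

```bash
mkdir -p pics; ls; cat > h.py <<'E'
import numpy as np, cv2
from bench import robot
def world(s):
    z=s["z_map"];h,w=z.shape
    u,v=np.meshgrid(np.arange(w),np.arange(h))
    p=cv2.undistortPoints(np.stack([u,v],-1).reshape(-1,1,2).astype(np.float64),np.array(s["mtx"]),np.array(s["D"])).reshape(h,w,2)
    c=np.dstack([p[...,0]*z,p[...,1]*z,z])
    X=(c-np.array(s["t"]))@np.array(s["R"]); X[z==0]=np.nan
    return X
E
python3 - <<'E'
from h import *
for n in ("top","side"):
    s=robot.snapshot(n); cv2.imwrite(f"pics/{n}0.png",s["image"][...,::-1])
    np.savez(f"{n}0.npz",**s)
    print(n,-np.array(s["R"]).T@s["t"])
o=robot.get_obs();print(o)
E
```

```text
pics
top [0.40213849 0.02377319 1.40882107]
side [0.27398518 0.65345648 0.78636941]
{'time': 0.1, 'joint_positions': array([-1.26213674e+00,  8.78502453e-02,  1.37210246e+00,  1.60377867e-06,
        1.68359160e+00, -1.03111731e-01]), 'qvel': array([-0.00188658, -0.0018849 , -0.00159516,  0.00081135,  0.00047027,
        0.00072538]), 'joint_torque': array([ 1.69114850e-03, -3.41253197e+01, -3.03301656e+01,  7.19301822e-02,
        3.04231967e-02, -9.40167342e-05]), 'tool_pos': array([ 0.21996728, -0.50355685,  0.20443842]), 'ee_rot': array([-3.13965153e+00, -2.02467240e-04,  4.11771297e-01]), 'wrist_force': array([ 0.25401195, -0.17180593,  0.23373503]), 'wrist_torque': array([ 0.00582264, -0.02147878,  0.00729712]), 'finger_force': 0.0, 'width': 0.09412553950219432}
```

View pics/top0.png

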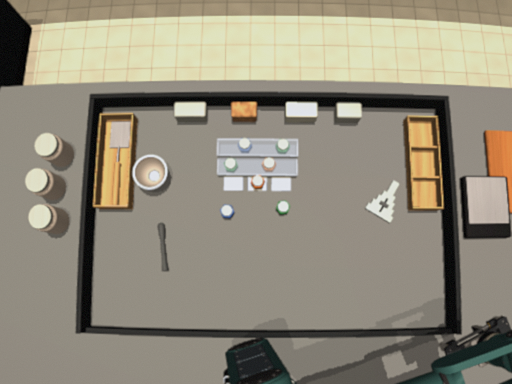

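View pics/side0.png

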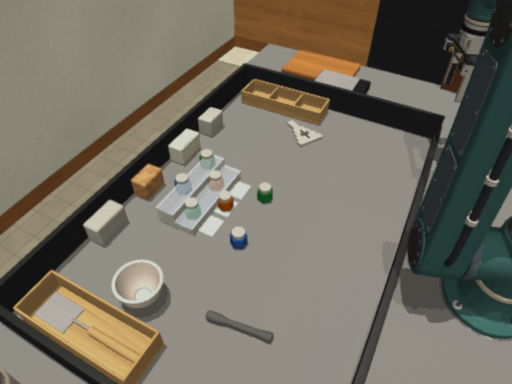

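The top view shows the rack at about (217–298, 138–176). Amber is already in the middle at (258,181). Blue is the left stray at (227,211) and green the right stray at (283,208). The empty patches are at (233,184) and (281,184).

```bash
cat >> h.py <<'E'
def plane(s,uv,z):
    uv=np.atleast_2d(np.array(uv,float))
    p=cv2.undistortPoints(uv.reshape(-1,1,2),np.array(s["mtx"]),np.array(s["D"])).reshape(-1,2)
    R=np.array(s["R"]);C=-R.T@s["t"];d=np.c_[p,np.ones(len(p))]@R
    return C+d*((z-C[2])/d[:,2])[:,None]
def pix(s,P):
    return cv2.projectPoints(np.atleast_2d(np.array(P,float)),cv2.Rodrigues(np.array(s["R"]))[0],np.array(s["t"]),np.array(s["mtx"]),np.array(s["D"]))[0].reshape(-1,2)
E
python3 - <<'E'
from h import *
s=dict(np.load("top0.npz"));X=world(s);im=s["image"]
print(s["mtx"])
crop=im[130:225,205:310]
cv2.imwrite("pics/c0.png",cv2.resize(crop,None,fx=6,fy=6,interpolation=cv2.INTER_NEAREST)[...,::-1])
for u,v in [(233,184),(281,184),(258,181),(227,211),(283,208),(257,200),(258,170),(240,172),(257,145),(384,205),(150,175)]: print(u,v,X[v,u].round(4),plane(s,(u,v),0)[0].round(4),im[v,u])
s2=dict(np.load("side0.npz"))
cv2.imwrite("pics/c1.png",cv2.resize(s2["image"][140:255,150:290],None,fx=5,fy=5,interpolation=cv2.INTER_NEAREST)[...,::-1])
E
```

```text
[[456.3056398    0.         259.80522202]
 [  0.         456.3056398  198.87088255]
 [  0.           0.           1.        ]]
233 184 [ 0.673  0.112 -0.001] [0.6728 0.1119 0.    ] [225 228 234]
281 184 [ 0.6723 -0.0387  0.0067] [ 0.6736 -0.039   0.    ] [226 228 234]
258 181 [0.6729 0.033  0.0495] [0.6828 0.0334 0.    ] [224 227 224]
227 211 [0.5805 0.1256 0.0501] [0.5871 0.1294 0.    ] [225 227 225]
283 208 [ 0.5911 -0.0429  0.0459] [ 0.5974 -0.0451  0.    ] [225 228 226]
257 200 [ 0.623   0.0362 -0.005 ] [0.6223 0.0361 0.    ] [149 142 131]
258 170 [0.7126 0.0334 0.0248] [0.7182 0.0336 0.    ] [184 186 192]
240 172 [0.7075 0.0895 0.0183] [0.7115 0.0904 0.    ] [186 189 195]
257 145 [0.7857 0.0368 0.0506] [0.8    0.0373 0.    ] [184 186 192]
384 205 [ 0.6069 -0.3622  0.0099] [ 0.6083 -0.365   0.    ] [98 94 87]
150 175 [0.698  0.3741 0.0143] [0.7011 0.3777 0.    ] [223 226 233]
```

View pics/c0.png

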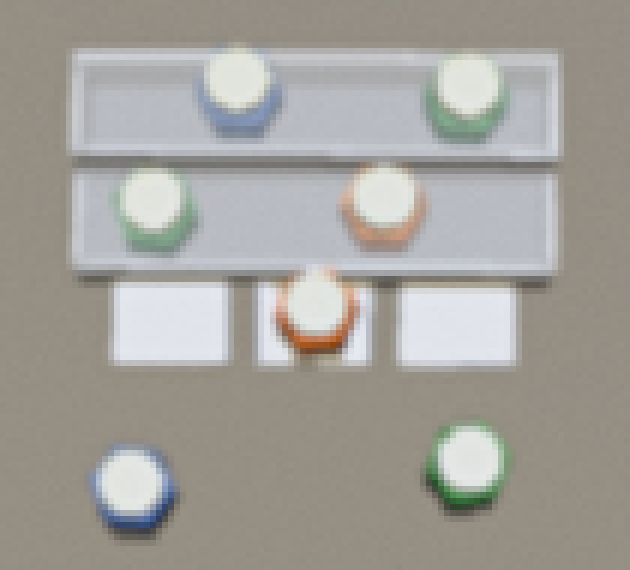

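View pics/c1.png

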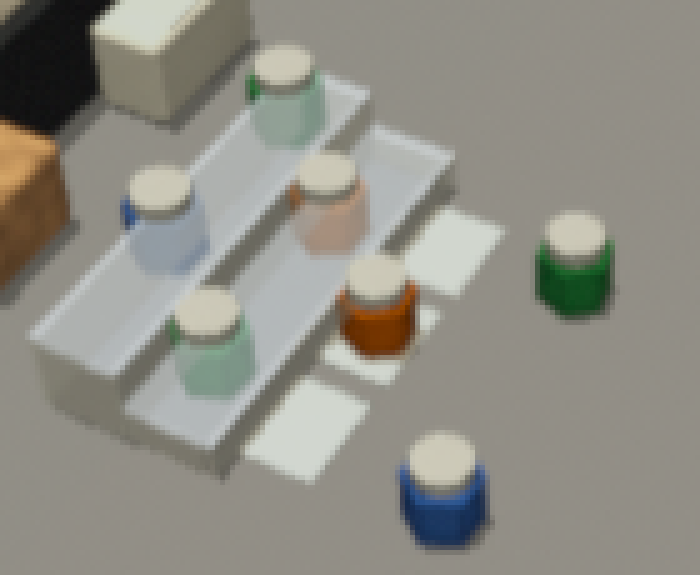

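Both crops agree: blue (left) and green (right) stand in front of their patches, and amber is on the middle one. Next I'll measure the patches, caps and jar yaw at sub-pixel level.

```bash
cat >> h.py <<'E'
from scipy.optimize import minimize
def hexpts(x,y,a):
    t=a+np.radians(30+60*np.arange(6));r=.022
    return [np.c_[x+r*np.cos(t),y+r*np.sin(t),np.full(6,z)] for z in (0,.034)]
def white(s,uv,r=8,f=8):
    u,v=uv;im=s["image"].astype(np.float32).min(2)
    g=cv2.resize(im[v-r:v+r+1,u-r:u+r+1],None,fx=f,fy=f,interpolation=cv2.INTER_CUBIC)
    m=(g>188).astype(np.uint8)
    n,l,st,c=cv2.connectedComponentsWithStats(m)
    k=l[len(l)//2,len(l)//2]
    cn=cv2.findContours((l==k).astype(np.uint8),cv2.RETR_EXTERNAL,cv2.CHAIN_APPROX_NONE)[0][0]
    off=lambda p:(np.array(p)+.5)/f-.5+[u-r,v-r]
    return off(c[k]),off(cv2.boxPoints(cv2.minAreaRect(cn))),st[k,4]/f/f
def jar(s,uv,ch,r=13,f=6):
    """fit x,y,yaw: glass+cap silhouette by saturation/brightness vs projected hull"""
    u,v=uv;im=s["image"]
    g=cv2.resize(im[v-r:v+r+1,u-r:u+r+1].astype(np.float32),None,fx=f,fy=f,interpolation=cv2.INTER_LINEAR)
    sat=g[...,ch]-np.delete(g,ch,2).min(2)
    m=((sat>35)|(g.min(2)>185)).astype(np.uint8)
    n,l,st,c=cv2.connectedComponentsWithStats(m);m=(l==l[len(l)//2,len(l)//2])
    t=np.linspace(0,2*np.pi,40)
    def cost(p):
        P=np.vstack(hexpts(*p)+[np.c_[p[0]+.0165*np.cos(t),p[1]+.0165*np.sin(t),t*0+.046]])
        q=((pix(s,P)-[u-r,v-r]+.5)*f-.5)
        k=np.zeros(m.shape,np.uint8);cv2.fillConvexPoly(k,cv2.convexHull(np.round(q*16).astype(np.int32)),1,shift=4)
        return ((k>0)^m).mean()
    x,y,_=plane(s,[u,v],.04)[0];best=None
    for a in np.radians(np.arange(-30,30,10)):
        o=minimize(cost,[x,y,a],method="Nelder-Mead",options=dict(initial_simplex=[[x,y,a],[x+.005,y,a],[x,y+.005,a],[x,y,a+.2]]))
        if best is None or o.fun<best.fun: best=o
    return best.x,best.fun
E
python3 - <<'E'
from h import *
s=dict(np.load("top0.npz"));s2=dict(np.load("side0.npz"))
for n,uv in [("L",(233,184)),("R",(281,184))]:
    c,b,a=white(s,uv,12);print(n,plane(s,c,0)[0].round(4),plane(s,b,0)[:,:2].round(4).tolist())
for n,uv in [("L",(211,226)),("R",(242,190))]:
    c,b,a=white(s2,uv,16);print(n,"side",plane(s2,c,0)[0].round(4),a)
for n,uv,uv2,ch in [("blue",(227,211),(238,233),2),("green",(283,208),(265,189),1),("amber",(258,181),(225,198),0)]:
    print(n,plane(s,white(s,uv)[0],.046)[0].round(4))
    for q,w in ((s,uv),(s2,(uv2[0],uv2[1]+5))):
        x,f=jar(q,w,ch);print("  ",x.round(4),np.degrees(x[2]).round(1),round(f,4))
E
```

```text
L [0.6747 0.1123 0.    ] [[0.6957, 0.1433], [0.696, 0.0825], [0.654, 0.082], [0.6537, 0.1425]]
R [ 0.6737 -0.0378  0.    ] [[0.694, -0.0073], [0.6944, -0.0684], [0.6532, -0.0682], [0.6528, -0.0074]]
L side [ 0.6758  0.1121 -0.    ] 255.3125
R side [ 0.6746 -0.039   0.    ] 188.046875
blue [0.5844 0.1282 0.046 ]
   [0.5871 0.1287 0.0076] 0.4 0.1034
   [0.6027 0.0992 0.0535] 3.1 0.4965
green [ 0.5972 -0.0425  0.046 ]
   [ 0.598  -0.0445  0.2712] 15.5 0.1042
   [ 0.5817 -0.0067  0.4496] 25.8 0.1802
amber [0.6827 0.0345 0.046 ]
   [ 0.6781  0.0362 -0.8888] -50.9 0.2392
   [ 0.6594  0.0642 -0.4892] -28.0 0.1912
```

Request:
carry_out --steps '[[[0, 0, 0], 1.0, 1], [[0, 0, 0], 2.0, 1], [[0, 0, 0], 2.36, 1], [[0, 0, 0], 2.36, 1]]'

```text
time: 0.6
tool_pos: [0.22, -0.5038, 0.2049]
ee_rot: [-3.141, 0.0, 0.001]
wrist_force: [0.3, 0.4, -0.8]
width: 0.0573
finger_force: 0.0
```

Request:
carry_out --steps '[[[0.028, -0.053, 0], 0.04, 1], [[0.056, -0.106, 0], 0.04, 1], [[0.084, -0.159, 0], 0.04, 1], [[0.112, -0.212, 0], 0.04, 1], [[0.14, -0.265, 0], 0.04, 1], [[0.168, -0.318, 0], 0.04, 1], [[0.196, -0.371, 0], 0.04, 1], [[0.224, -0.424, 0], 0.04, 1], [[0.252, -0.477, 0], 0.04, 1], [[0.28, -0.53, 0], 0.04, 1]]'

```text
time: 1.85
tool_pos: [0.5007, 0.0279, 0.2054]
ee_rot: [3.141, -0.0, -0.006]
wrist_force: [0.8, -0.6, 0.3]
width: 0.0004
finger_force: 0.0
```

Request:
carry_out --steps '[[[0.028, -0.053, 0], 0, 1], [[0.056, -0.106, 0], 0, 1], [[0.085, -0.162, 0], 0, 1], [[0.085, -0.162, 0.05], 0, 1], [[0.085, -0.162, 0.1], 0, 1], [[0.085, -0.162, 0.13], 0, 1], [[0.085, -0.162, 0.13], 0, 1]]'

```text
time: 2.72
tool_pos: [0.5837, 0.1868, 0.0715]
ee_rot: [3.14, 0.008, -0.006]
wrist_force: [-0.3, -1.1, 0.4]
width: 0.0008
finger_force: 0.0
```

Request:
carry_out --steps '[[[0, 0, 0.03], 0, 1], [[0, 0, 0.062], 0, 1], [[0, 0, 0.062], 0, 1], [[0, 0.01, 0.062], 0, 1], [[0, 0.018, 0.062], 0, 1], [[0, 0.022, 0.062], 0, 1], [[0, 0.026, 0.062], 0, 1], [[0, 0.029, 0.062], 0, 1], [[0, 0.032, 0.062], 0, 1], [[0, 0.032, 0.062], 0, 1]]'

```text
time: 3.98
tool_pos: [0.586, 0.1551, 0.0133]
ee_rot: [3.141, 0.0, -0.007]
wrist_force: [-1.3, 0.6, 0.6]
width: 0.0005
finger_force: 0.0
```

```bash
cat > look.py <<'E'
import sys
from h import *
n=sys.argv[1]
s=robot.snapshot("top");s2=robot.snapshot("side")
a=cv2.resize(s["image"][130:225,205:310],(400,362),interpolation=cv2.INTER_CUBIC)
b=cv2.resize(s2["image"][150:260,175:290],(380,362),interpolation=cv2.INTER_CUBIC)
cv2.imwrite(f"pics/{n}.png",np.hstack([a,b])[...,::-1])
np.savez(f"{n}_t.npz",**s);np.savez(f"{n}_s.npz",**s2)
print(robot.get_obs()["tool_pos"].round(4),robot.get_obs()["wrist_force"].round(2))
E
python3 look.py l1
```

```text
[0.5859 0.1552 0.0132] [ 0.2   0.77 -0.18]
```

View pics/l1.png

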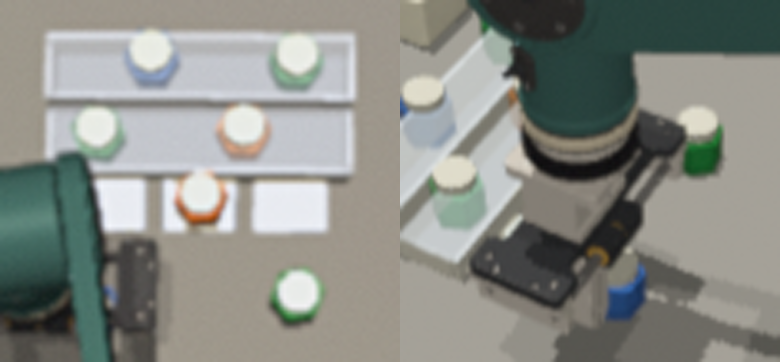

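The finger is against blue's left side (about (625,290) in the right half). I'll finish the side push, back off behind the jar and look.

Request:
carry_out --steps '[[[0, 0.003, 0], 0, 1], [[0, 0.006, 0], 0, 1], [[0, 0.009, 0], 0, 1], [[0, 0.009, 0], 0, 1], [[0, -0.01, 0], 0, 1], [[-0.04, -0.03, 0], 0, 1], [[-0.1, -0.03, 0], 0, 1], [[-0.12, 0.01, 0], 0, 1], [[-0.12, 0.034, 0], 0, 1], [[-0.12, 0.034, 0], 0, 1]]'

```text
time: 5.32
tool_pos: [0.4659, 0.1223, 0.0138]
ee_rot: [-3.141, -0.001, -0.008]
wrist_force: [0.3, 0.3, 1.2]
width: 0.0003
finger_force: 0.0
```

```bash
python3 look.py l2; python3 - <<'E'
from h import *
s=dict(np.load("l2_t.npz"))
for n,uv,ch in [("blue",(231,211),2),("green",(283,208),1)]:
    try: print(n,plane(s,white(s,uv)[0],.046)[0].round(4),jar(s,uv,ch))
    except Exception as e: print(e)
E
```

```text
[0.4663 0.1232 0.0138] [-0.36 -0.29  0.33]
blue [0.5834 0.111  0.046 ] (array([0.58197634, 0.11443172, 0.01031388]), np.float64(0.09907026367931718))
green [ 0.5973 -0.0425  0.046 ] (array([ 0.59669215, -0.04458408,  0.25711269]), np.float64(0.0996418228928517))
```

View pics/l2.png

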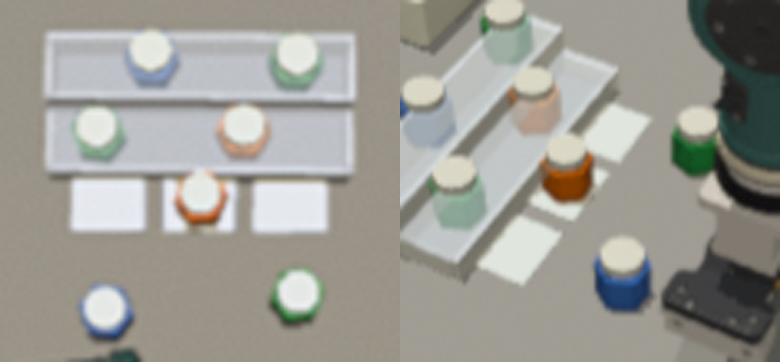

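Blue is now in line with the left patch (cap y 0.111, patch 0.112). Now I'll push it straight ahead.

Request:
carry_out --steps '[[[0.03, 0.011, 0], 0, 1], [[0.06, 0.011, 0], 0, 1], [[0.075, 0.011, 0], 0, 1], [[0.082, 0.011, 0], 0, 1], [[0.087, 0.011, 0], 0, 1], [[0.092, 0.011, 0], 0, 1], [[0.097, 0.011, 0], 0, 1], [[0.102, 0.011, 0], 0, 1], [[0.107, 0.011, 0], 0, 1], [[0.112, 0.011, 0], 0, 1]]'

```text
time: 6.68
tool_pos: [0.5781, 0.1103, 0.0135]
ee_rot: [3.141, -0.0, -0.007]
wrist_force: [-0.9, -0.0, -0.4]
width: 0.0002
finger_force: 0.2
```

Request:
carry_out --steps '[[[0.005, 0, 0], 0, 1], [[0.01, 0, 0], 0, 1], [[0.015, 0, 0], 0, 1], [[0.02, 0, 0], 0, 1], [[0.025, 0, 0], 0, 1], [[0.03, 0, 0], 0, 1], [[0.035, 0, 0], 0, 1], [[0.04, 0, 0], 0, 1], [[0.043, 0, 0], 0, 1], [[0.045, 0, 0], 0, 1]]'

```text
time: 7.92
tool_pos: [0.623, 0.11, 0.0134]
ee_rot: [3.141, 0.0, -0.007]
wrist_force: [-1.0, -0.9, 0.4]
width: 0.0006
finger_force: 0.3
```

```bash
python3 look.py l3; python3 - <<'E'
from h import *
s=dict(np.load("l3_t.npz"))
print(robot.get_obs())
E
```

```text
[0.6231 0.11   0.0134] [-0.19  0.05  0.66]
{'time': 8.025, 'joint_positions': array([ 8.52724243e-02,  3.73750061e-01,  1.41536193e+00, -1.35532559e-04,
        1.35210385e+00,  1.66321857e+00]), 'qvel': array([-3.70167713e-05, -3.44526668e-03,  5.04458694e-03, -4.28496956e-04,
       -3.28184536e-03,  1.49418731e-03]), 'joint_torque': array([-1.03245341e-02, -4.35055482e+01, -2.79282957e+01,  1.02388099e-02,
       -6.38702489e-02, -1.31933306e-03]), 'tool_pos': array([0.62308612, 0.11002107, 0.01340897]), 'ee_rot': array([ 3.14149568e+00, -3.87414633e-04, -7.12041851e-03]), 'wrist_force': array([-0.1860867 ,  0.04917331,  0.66374193]), 'wrist_torque': array([0.02391826, 0.00679876, 0.0036074 ]), 'finger_force': 0.0, 'width': 0.0006062457292252634}
```

View pics/l3.png

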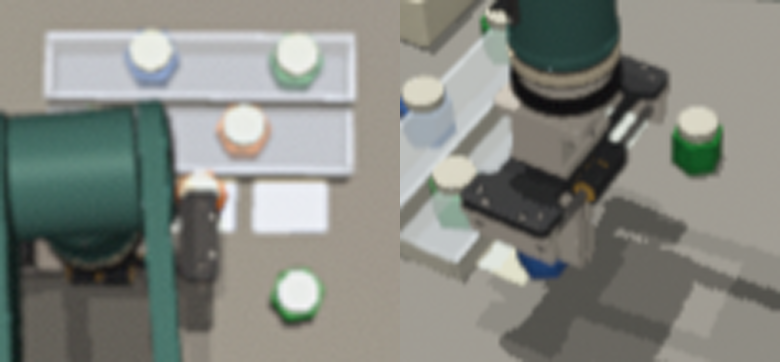

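Blue is being pushed ahead of the fingers onto the patch (about (540,262) in the right half). Now the slow final approach to the face.

Request:
carry_out --steps '[[[0.005, 0, 0], 0, 1], [[0.01, 0, 0], 0, 1], [[0.014, 0, 0], 0, 1], [[0.018, 0, 0], 0, 1], [[0.021, 0, 0], 0, 1], [[0.023, 0, 0], 0, 1], [[0.025, 0, 0], 0, 1], [[0.026, 0, 0], 0, 1]]'

```text
time: 9.02
tool_pos: [0.6489, 0.1099, 0.0135]
ee_rot: [3.142, -0.0, -0.007]
wrist_force: [-0.2, -0.7, -0.1]
width: 0.0004
finger_force: 0.2
```

Request:
carry_out --steps '[[[0.001, 0, 0], 0, 1], [[0.001, 0, 0], 0, 1]]'

```text
time: 9.28
tool_pos: [0.649, 0.1098, 0.0134]
ee_rot: [3.141, 0.002, -0.007]
wrist_force: [-3.4, -0.0, 1.9]
width: 0.0006
finger_force: 1.8
```

Request:
carry_out --steps '[[[0.001, 0, 0], 0, 1], [[0.001, 0, 0], 0, 1]]'

```text
time: 9.52
tool_pos: [0.649, 0.1098, 0.0135]
ee_rot: [3.141, 0.004, -0.007]
wrist_force: [-6.5, 0.2, 4.7]
width: 0.0004
finger_force: 3.3
```

Blue is seated against the face, with 6.5 N of contact. Backing off and going round to green's right side.

Request:
carry_out --steps '[[[-0.01, 0, 0], 0, 1], [[-0.05, 0, 0], 0, 1], [[-0.1, 0, 0], 0, 1], [[-0.15, 0, 0], 0, 1], [[-0.15, 0.05, 0], 0, 1], [[-0.15, 0.105, 0], 0, 1], [[-0.15, 0.16, 0], 0, 1], [[-0.15, 0.207, 0], 0, 1], [[-0.15, 0.207, 0], 0, 1]]'

```text
time: 10.65
tool_pos: [0.4999, -0.0991, 0.014]
ee_rot: [3.14, -0.003, -0.012]
wrist_force: [0.4, 0.6, -0.1]
width: 0.0003
finger_force: 0.0
```

```bash
python3 look.py l4; python3 - <<'E'
from h import *
s=dict(np.load("l4_t.npz"));s0=dict(np.load("top0.npz"))
c,b,a=white(s,(281,184),12);print(plane(s,c,0)[0].round(4))
print("green",plane(s,white(s,(283,208))[0],.046)[0].round(4))
print("blue0",jar(s,(233,183),2))
E
```

```text
[ 0.4995 -0.0961  0.0136] [-0.18  0.43 -0.49]
[ 0.6736 -0.0378  0.    ]
green [ 0.5973 -0.0425  0.046 ]
blue0 (array([ 0.68897707,  0.11984017, -0.54917075]), np.float64(0.2112482853223594))
```

View pics/l4.png

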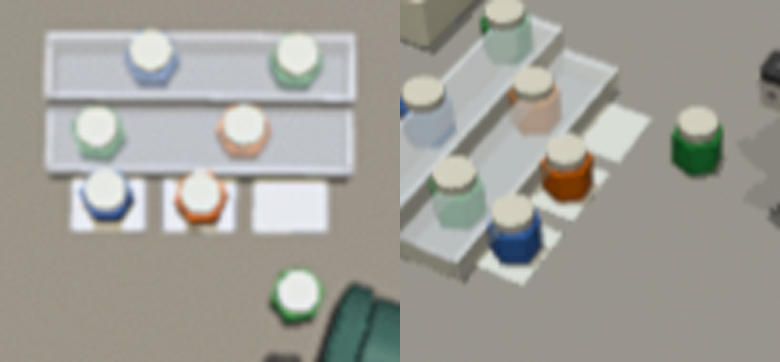

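Blue stands centred on the left patch against the face (about (107,200) in the left half), and green is untouched at (297,295). Next: the short sideways push on green.

Request:
carry_out --steps '[[[0.04, 0.001, 0], 0, 1], [[0.08, 0.001, 0], 0, 1], [[0.098, 0.001, 0], 0, 1], [[0.098, -0.01, 0], 0, 1], [[0.098, -0.015, 0], 0, 1], [[0.098, -0.018, 0], 0, 1], [[0.098, -0.021, 0], 0, 1], [[0.098, -0.024, 0], 0, 1], [[0.098, -0.024, 0], 0, 1]]'

```text
time: 11.88
tool_pos: [0.5974, -0.0727, 0.0136]
ee_rot: [-3.142, -0.0, -0.007]
wrist_force: [0.8, 0.1, -1.1]
width: 0.0004
finger_force: 0.0
```

Request:
carry_out --steps '[[[0, 0.01, 0], 0, 1], [[-0.03, 0.03, 0], 0, 1], [[-0.08, 0.03, 0], 0, 1], [[-0.12, 0.01, 0], 0, 1], [[-0.12, -0.02, 0], 0, 1], [[-0.12, -0.034, 0], 0, 1], [[-0.12, -0.034, 0], 0, 1]]'

```text
time: 12.75
tool_pos: [0.4784, -0.0379, 0.0138]
ee_rot: [3.141, -0.001, -0.006]
wrist_force: [-0.7, 0.4, 0.3]
width: 0.0003
finger_force: 0.0
```

```bash
python3 look.py l5; python3 - <<'E'
from h import *
s=dict(np.load("l5_t.npz"))
print("green",plane(s,white(s,(283,208))[0],.046)[0].round(4),jar(s,(282,208),1))
# glass-only masks: mean image of glass colour, blue yaw test in both views
s2=dict(np.load("l5_s.npz"))
def fit(q,P0,ch,n):
    # direct image-space fit of colored glass region: hull(hex) minus cap hull
    uv=pix(q,P0)[0].round().astype(int);r=14;f=6;u,v=uv
    g=cv2.resize(q["image"][v-r:v+r+1,u-r:u+r+1].astype(np.float32),None,fx=f,fy=f,interpolation=cv2.INTER_LINEAR)
    m=(g[...,ch]-g.min(2)>45)
    t=np.linspace(0,2*np.pi,40)
    def poly(P):
        k=np.zeros(m.shape,np.uint8);z=((pix(q,P)-[u-r,v-r]+.5)*f-.5)
        cv2.fillConvexPoly(k,cv2.convexHull(np.round(z*16).astype(np.int32)),1,shift=4);return k>0
    def cost(p):
        cap=np.vstack([np.c_[p[0]+.0165*np.cos(t),p[1]+.0165*np.sin(t),t*0+z] for z in(.034,.046)])
        return ((poly(np.vstack(hexpts(*p)))&~poly(cap))^m).mean()
    out=[]
    for a in np.radians(np.arange(-30,30,10)):
        x,y=P0[:2]
        o=minimize(lambda p:cost([p[0],p[1],a]),[x,y],method="Nelder-Mead",options=dict(initial_simplex=[[x,y],[x+.004,y],[x,y+.004]]))
        out.append((round(np.degrees(a)),*o.x.round(4),round(o.fun,4)))
    print(n,out)
for q,w in((s,"top"),(s2,"side")):
    fit(q,[.676,.111,.02],2,"blue "+w)
    fit(q,[.676,.037,.02],0,"amber "+w)
    fit(q,[.597,-.039,.02],1,"green "+w)
E
```

```text
[ 0.4784 -0.0386  0.0136] [ 0.7  -0.84 -0.53]
green [ 0.5973 -0.0392  0.046 ] (array([ 0.59678335, -0.03714429,  0.28291426]), np.float64(0.10105166895290352))
blue top [(-30, np.float64(0.6806), np.float64(0.1109), np.float64(0.05)), (-20, np.float64(0.6807), np.float64(0.1104), np.float64(0.0479)), (-10, np.float64(0.6811), np.float64(0.1121), np.float64(0.047)), (0, np.float64(0.6806), np.float64(0.1119), np.float64(0.0488)), (10, np.float64(0.6806), np.float64(0.1114), np.float64(0.0507)), (20, np.float64(0.6807), np.float64(0.1132), np.float64(0.0509))]
amber top [(-30, np.float64(0.6787), np.float64(0.0356), np.float64(0.0479)), (-20, np.float64(0.6787), np.float64(0.0359), np.float64(0.0497)), (-10, np.float64(0.6788), np.float64(0.036), np.float64(0.048)), (0, np.float64(0.6789), np.float64(0.0357), np.float64(0.0444)), (10, np.float64(0.6786), np.float64(0.0359), np.float64(0.0434)), (20, np.float64(0.6788), np.float64(0.0357), np.float64(0.0451))]
green top [(-30, np.float64(0.5982), np.float64(-0.0382), np.float64(0.0559)), (-20, np.float64(0.5974), np.float64(-0.0396), np
[... 815 characters left out ...]
), np.float64(0.0292)), (-10, np.float64(0.6793), np.float64(0.0325), np.float64(0.03)), (0, np.float64(0.6792), np.float64(0.0325), np.float64(0.0297)), (10, np.float64(0.6792), np.float64(0.0324), np.float64(0.0277)), (20, np.float64(0.6792), np.float64(0.0324), np.float64(0.0246))]
green side [(-30, np.float64(0.5992), np.float64(-0.0429), np.float64(0.0597)), (-20, np.float64(0.5998), np.float64(-0.0427), np.float64(0.0685)), (-10, np.float64(0.599), np.float64(-0.0431), np.float64(0.0739)), (0, np.float64(0.6009), np.float64(-0.0432), np.float64(0.0738)), (10, np.float64(0.5983), np.float64(-0.0434), np.float64(0.0689)), (20, np.float64(0.5999), np.float64(-0.0433), np.float64(0.0599))]
```

Request:
carry_out --steps '[[[0.04, 0, 0], 0, 1], [[0.075, 0, 0], 0, 1], [[0.088, 0, 0], 0, 1], [[0.093, 0, 0], 0, 1], [[0.098, 0, 0], 0, 1], [[0.103, 0, 0], 0, 1], [[0.108, 0, 0], 0, 1], [[0.113, 0, 0], 0, 1], [[0.118, 0, 0], 0, 1], [[0.123, 0, 0], 0, 1]]'

```text
time: 14.1
tool_pos: [0.6011, -0.0388, 0.0136]
ee_rot: [3.141, -0.0, -0.007]
wrist_force: [-0.3, -0.3, 0.1]
width: 0.0004
finger_force: 0.3
```

Request:
carry_out --steps '[[[0.005, 0, 0], 0, 1], [[0.01, 0, 0], 0, 1], [[0.012, 0, 0], 0, 1], [[0.012, 0, 0], 0, 1], [[-0.03, 0, 0], 0, 1], [[-0.08, 0, 0], 0, 1], [[-0.11, 0, 0], 0, 1], [[-0.11, 0, 0], 0, 1]]'

```text
time: 15.1
tool_pos: [0.4891, -0.0378, 0.0134]
ee_rot: [-3.142, 0.0, -0.007]
wrist_force: [0.5, -0.2, -0.4]
width: 0.0003
finger_force: 0.0
```

```bash
python3 look.py l6; python3 - <<'E'
from h import *
s=dict(np.load("l6_t.npz"));uv=pix(s,[.64,-.039,.046])[0].round().astype(int)
print("green",uv,plane(s,white(s,uv)[0],.046)[0].round(4),jar(s,uv,1))
E
```

```text
[ 0.4919 -0.0382  0.0141] [ 0.09  0.28 -0.07]
green [282 192] [ 0.6504 -0.0406  0.046 ] (array([ 0.66447738, -0.0451462 , -1.18612339]), np.float64(0.16304679164761468))
```

View pics/l6.png

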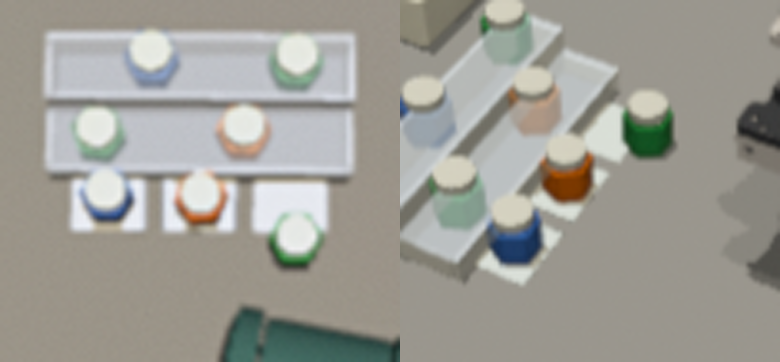

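Green is halfway onto the right patch (about (296,238) in the left half), slightly to the right of its middle. I'll measure its lateral offset using the cap rows clear of the patch.

```bash
python3 - <<'E'
from h import *
for n,rows in (("l5_t",(205,212)),("l6_t",(192,196))):
    s=dict(np.load(n+".npz"));im=s["image"].astype(float)
    for r in range(*rows):
        g=im[r,270:296].min(1); w=np.clip((g-150)/70,0,1); d=im[r,270:296]; k=np.clip((d[:,1]-d[:,0]-25)/60,0,1)
        t=w+k if n=="l5_t" else w+k
        c=lambda a:(a@np.arange(270,296))/max(a.sum(),1e-6)
        print(n,r,round(w.sum(),1),plane(s,[c(w),r],.046)[0][1].round(4),"outer",plane(s,[c(np.clip(w+k,0,1)),r],.04)[0][1].round(4))
E
```

```text
l5_t 205 9.9 -0.039 outer -0.0393
l5_t 206 10.0 -0.039 outer -0.0393
l5_t 207 10.0 -0.0391 outer -0.0388
l5_t 208 9.4 -0.0391 outer -0.0386
l5_t 209 8.3 -0.0393 outer -0.0388
l5_t 210 6.5 -0.0394 outer -0.0389
l5_t 211 1.6 -0.0395 outer -0.0387
l6_t 192 9.9 -0.0417 outer -0.0413
l6_t 193 9.4 -0.0413 outer -0.0409
l6_t 194 8.2 -0.0409 outer -0.0407
l6_t 195 6.2 -0.0411 outer -0.0404
```

Request:
carry_out --steps '[[[0.04, 0.003, 0], 0, 1], [[0.085, 0.003, 0], 0, 1], [[0.11, 0.003, 0], 0, 1], [[0.118, 0.003, 0], 0, 1], [[0.122, 0.003, 0], 0, 1], [[0.126, 0.0027, 0], 0, 1], [[0.13, 0.0021, 0], 0, 1], [[0.134, 0.0015, 0], 0, 1], [[0.138, 0.0009, 0], 0, 1], [[0.142, 0.0003, 0], 0, 1]]'

```text
time: 16.45
tool_pos: [0.6329, -0.0393, 0.0136]
ee_rot: [3.141, -0.0, -0.007]
wrist_force: [-0.3, 0.0, 1.2]
width: 0.0005
finger_force: 0.3
```

Request:
carry_out --steps '[[[0.004, -0.0005, 0], 0, 1], [[0.007, -0.001, 0], 0, 1], [[0.01, -0.001, 0], 0, 1], [[0.012, -0.001, 0], 0, 1], [[0.014, -0.001, 0], 0, 1], [[0.015, -0.001, 0], 0, 1], [[0.015, -0.001, 0], 0, 1]]'

```text
time: 17.32
tool_pos: [0.6479, -0.0384, 0.0135]
ee_rot: [3.141, -0.0, -0.007]
wrist_force: [0.1, 0.4, -0.0]
width: 0.0002
finger_force: 0.1
```

Request:
carry_out --steps '[[[0.001, 0, 0], 0, 1], [[0.001, 0, 0], 0, 1]]'

```text
time: 17.58
tool_pos: [0.6483, -0.0384, 0.0135]
ee_rot: [3.142, 0.001, -0.007]
wrist_force: [-2.2, 0.7, 1.6]
width: 0.0005
finger_force: 1.1
```

Request:
carry_out --steps '[[[0.001, 0, 0], 0, 1], [[0.001, 0, 0], 0, 1], [[-0.01, 0, 0], 0, 1], [[-0.05, 0, 0], 0, 1], [[-0.1, 0, 0], 0, 1], [[-0.15, 0, 0], 0, 1], [[-0.2, 0, -0.04], 0, 1], [[-0.22, 0, -0.1], 0, 1], [[-0.22, 0, -0.15], 0, 1], [[-0.22, 0, -0.15], 0, 1]]'

```text
time: 18.82
tool_pos: [0.4317, -0.0375, 0.169]
ee_rot: [3.139, -0.013, -0.007]
wrist_force: [0.4, 0.8, -0.5]
width: 0.0005
finger_force: 0.0
```

```bash
sed -i 's/(400,362)/(420,380)/;s/(380,362)/(380,380)/' look.py; python3 look.py l7; python3 - <<'E'
from h import *
s=dict(np.load("l7_t.npz"));im=s["image"].astype(float)
# glass rows in front of caps: chroma-weighted centre; saturation vs neutral patch/floor
for n,P,ch in (("blue",[.675,.111,.03],2),("amber",[.675,.036,.03],0),("green",[.674,-.038,.03],1)):
    u,v=pix(s,P)[0].round().astype(int); d=im[v-9:v+12,u-10:u+11]
    k=np.clip((d.max(2)-d.min(2)-30)/60,0,1); yy,xx=np.mgrid[v-9:v+12,u-10:u+11]
    lo=(yy[k>.5].max()); print(n,"y",plane(s,[(k*xx).sum()/k.sum(),v],.025)[0][1].round(4),"front row",lo, k.sum().round(1), "rowsum",k.sum(1).round(1)[9:].tolist())
s2=dict(np.load("l7_s.npz"));s0=dict(np.load("side0.npz"));d=cv2.absdiff(s0["image"],s2["image"]).max(2)
m=cv2.connectedComponentsWithStats((d>40).astype(np.uint8))[2][1:];print(m[m[:,4]>15])
E
```

```text
[ 0.429  -0.0369  0.1637] [-0.23  0.81  0.09]
blue y 0.1088 front row 186 14.7 rowsum [0.6, 0.5, 0.6, 1.3, 4.4, 5.6, 0.3, 0.0, 0.1, 0.0, 0.0, 0.0]
amber y 0.0345 front row 188 44.2 rowsum [2.8, 3.4, 3.2, 4.9, 9.4, 8.0, 3.5, 0.2, 0.0, 0.0, 0.0, 0.0]
green y -0.0365 front row 186 7.8 rowsum [0.1, 0.2, 0.8, 1.5, 3.0, 1.5, 0.0, 0.0, 0.0, 0.0, 0.0, 0.0]
[[  320     0   192    96  7700]
 [  484     0    10    10    75]
 [  444    57    14    25    62]
 [  320    87    44    29   510]
 [  342    93    12     3    18]
 [  407    95   105   182 12661]
 [  308   118    51    39   890]
 [  332   159     5     4    16]
 [  231   174    16    21   226]
 [  257   183    16    21   254]
 [  310   203    88    77  2075]
 [  202   209    18    22   263]
 [  500   211    12    16    58]
 [  230   227    18    23   313]
 [  403   256     6    12    35]
 [  476   280    36    24   212]
 [  400   288    42    35   678]
 [  456   305     6     5    24]
 [  461   315    51    22   609]
 [  437   316    75    68  3348]]
```

View pics/l7.png

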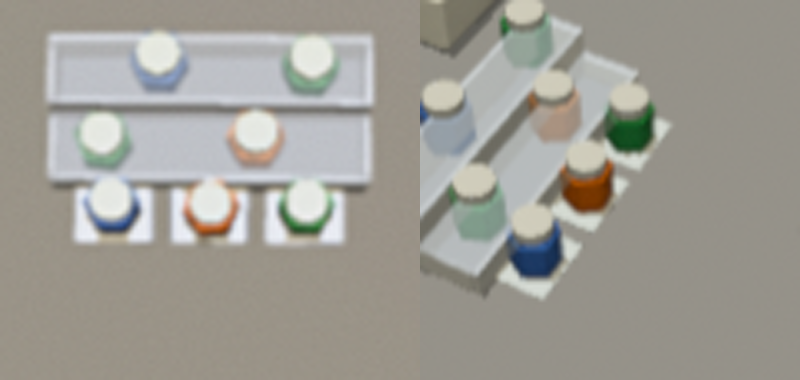

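All three jars stand in line against the rack face, centred on their patches at about (111,207), (210,208) and (306,207) in the left half. Nothing else moved and the arm is clear.

```bash
python3 -c "
from bench import robot
print(robot.close_job())"
```

```text
the job is handed in; nothing more can be done
None
```

I pushed the blue and green jars up to the rack's face, within about 2 mm of the middle of their patches in the last picture, in line with the amber one. The job is handed in at about 19 s; the pictures were too coarse to check which way the jars' flat sides face.

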